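Nest the stepped media cups

ROBOT

A 6-joint arm with a two-finger parallel gripper is mounted at the origin on the work surface. World frame = base frame: x ahead of the robot, y to its left, z up, the work surface at z = 0. Lengths are in mm, angles in rad, forces in N, time in s.
With the tool pointing down it reaches from about 350 to 875 mm from the base axis. Payload 4.2 kg.
Tool frame: the origin (TCP) lies at the very end of the fingers, on their centre line; the grasp point (between the pads) lies 19 mm behind it; z points along the fingers, y is the direction in which the jaws open and shut (so a half turn about z gives the same grasp; the last joint's range is limited). The gripper opens to 85 mm and grips with 20 to 120 N. Pads are 22 mm wide; open, the fingers measure 114 mm over their backs; the gripper's body (76 mm by 85 mm) begins 54 mm behind the grasp point. The pads swing forward as they close: fully open they stand 13 mm farther back than shut.
Start: joints at [-0.894, 0.385, 0.008, 0, -1.194, -0.259], TCP at [253.607, -571.212, 201.212] pointing down, gripper open.
Joint ranges: [-3.14, 3.14], [-1.21, 2.06], [-1.07, 1.41], [-3.16, 2.05], [-2.99, -0.16], [-3.1, 3.1]. Speed limits (rad/s): [2.79, 2.79, 3.14, 3.14, 3.14, 3.14].

INTERFACE

Orientations are given as a unit quaternion [x, y, z, w].
In Python, from bench import arm, optics, job gives the robot as it stands.
- The arm moves only by the tool send_rows, never from a script. Its argument "steps" is a list that holds one entry, the list of rows, each a list of 5 numbers: the shift along the tool's x, y, z in cm, then the turn about the tool's z in rad, then the opening, from 0 (shut) to 1 (fully open). A call has 1 to 10 rows; each row shifts and turns the pose as measured when the row begins, along the tool's axes as they then stand; what a row does not reach is not made up. A row lasts 1/12 s, in which the tool goes at most 41.7 mm and 7.16 degrees, less where a joint would pass 70% of its speed; a pose out of reach is approached as far as the arm can. A call with a gripper value outside its range is refused whole. The fingers move at their own pace and stop on an object; the grip force is fixed at half the most. Time passes only in rows, so rows that do not move let the fingers close. It gives the time, the measured TCP pose, the force and the opening at its end, in the units of the state.
- arm.read_state(): the state, without advancing time (a new reading comes with each control period).
- optics.get_image(name): name is "scene" or "top" or "wrist"; returns (picture, depth): 400x640x3 uint8, blue, green, red; 400x640 float32, mm along the optical axis (not along the pixel's ray), 0 where there is no reading.
- optics.get_calibration(name): a dict with "K" (3x3 intrinsics, pixels), "rvec" (rotation vector, rad) and "tvec" (3), from world to camera coordinates, as OpenCV has them; the wrist camera has in their place "hand_eye" (4x4, takes a point from camera to tool coordinates, whose origin is the TCP and whose axes are the flange's). Camera axes: x right, y down, z forward; pixel columns grow to the right and rows downward; lengths in mm; the calibration is good to about 2 mm. A picture is of the moment at which its call begins: read the wrist's pose just before it. get_calibration takes no time and is no camera call.
- job.job_done(): hands the job in, once; it reports no verdict.
The state is a dict: "clock": time; "joints": joint angles; "joint_vel": joint speeds; "joint_efforts": joint torques, N m; "position": TCP position; "ee_rot": TCP orientation; "contact_force": force on the tool from outside, world axes, zero at the start; "wrist_torque": the same for the moment, N m; "gripper_width": finger opening in mm.
Only numpy, scipy, OpenCV 4.12 (cv2) and the standard library are available. Lean on these libraries where they do the work, as an engineer would, in place of code of your own. Each camera call takes 0.05 s, during which the arm holds its last target. There are 200 camera calls.

TASK

Stack the spare filter-media cups: put both loose cups with the stepped, narrower foot into the matching cup on the grey drying tray, one on top of the other, so that each is fully seated and they make one upright stack. Leave the bottom cup in its place on the tray. The white straight-sided round pot looks much the same from above but does not nest: leave it where it stands.

Things in the scene. Friction and masses are not known exactly. Their poses are not given: they have to be found in the camera images.
- cup_a_mid (a point): Loose white plastic media cup standing on the table, 80 mm tall, about 60 g, open top: round collar 62 mm outside, 54 mm bore, upper 42 mm; below a step, a tapered foot 38 mm tall, 50 mm wide at the step, 38 mm at the bottom. Point on its axis, half-way up; z up. Grip across the collar, fingertips above the step. Nested, its step rests on the rim below, 42 mm above that cup, 2 mm side play.
- cup_b_mid (a point): A second loose cup, identical to cup_a and interchangeable with it; point at the same place. Either may go in first: the first seats 42 mm above base_cup, the second 84 mm above it.
- base_cup_mid (a point): A third identical cup, loose, standing upright on a fixed grey drying tray (130 x 130 mm plate, 8 mm thick) at the robot's left: the bottom of the stack. Point on its axis, half-way up; its rim is 40 mm above this point, 88 mm above the table.
- pot_mid (a point): The odd one out: white plastic round pot of the same outer diameter (62 mm), height (80 mm) and bore, but with straight sides all the way down and no step, so that it nests in nothing. It stands loose and upright among the loose cups. Point on its axis, half-way up (40 mm above the table).
Things that resemble listed ones, but are neither listed nor needed, are in the scene too. What is shaped like the part that bears cup_a_mid but blue or yellow is not meant.

How it is judged:
By the outcome, as a careful person would: the job done as asked, in the order asked, and still so for the second after the job is handed in, with the robot touching nothing.
It also fails if it takes over 72 s, if anything falls off the work surface, if the arm or the gripper's body presses on something with over 40 N, if the wrist force passes 120 N, or if a joint passes its speed limit or range.

## Working session

There is one attempt and no reset: what is moved stays moved. The work goes in short steps, Python scripts to look and compute and a tool call to move; the robot and the scene stay as the last step left them, time stands still between calls to the robot, and variables do not carry over. Pictures are saved under pics/ and viewed, about 8 in all and at most 12, crops included, and the job is handed in when it is done.

Besides the shell and the picture viewer there is one more tool, called after "Request:" as name(argument=value, ...) on one line, values as JSON. send_rows: Moves the arm, as the interface text tells. Its arguments: {"type":"object","properties":{"steps":{"type":"array","items":{"type":"array","items":{"type":"array","items":{"type":"number"}}}}},"required":["steps"]}

```bash
mkdir -p pics; cat > h.py <<'E'
import numpy as np, cv2
from scipy.spatial.transform import Rotation as R
from bench import arm, optics, job
def cam(name):
    s=arm.read_state(); im,d=optics.get_image(name); c=optics.get_calibration(name)
    K=np.array(c["K"],float)
    if name=="wrist":
        T=np.eye(4);T[:3,:3]=R.from_quat(s["ee_rot"]).as_matrix();T[:3,3]=s["position"]
        M=T@np.array(c["hand_eye"])
    else:
        E=np.eye(4);E[:3,:3]=cv2.Rodrigues(np.array(c["rvec"],float))[0];E[:3,3]=np.ravel(c["tvec"])
        M=np.linalg.inv(E)
    return im,d,K,M,s
def cloud(d,K,M):
    v,u=np.mgrid[:d.shape[0],:d.shape[1]]
    p=np.stack([(u-K[0,2])/K[0,0]*d,(v-K[1,2])/K[1,1]*d,d],-1)
    w=p@M[:3,:3].T+M[:3,3]; w[d<=0]=np.nan
    return w
E
python3 - <<'E'
from h import *
for n in("scene","top"):
    im,d,K,M,s=cam(n); cv2.imwrite(f"pics/{n}0.png",im); np.savez(f"{n}0.npz",im=im,d=d,K=K,M=M)
print(s["position"],R.from_quat(s["ee_rot"]).as_matrix().round(2),s["clock"])
E
```

```text
[ 253.3563278  -570.63600271  200.1137936 ] [[-0.91 -0.41 -0.  ]
 [-0.41  0.91  0.  ]
 [ 0.    0.   -1.  ]] 0.05
```

View pics/scene0.png

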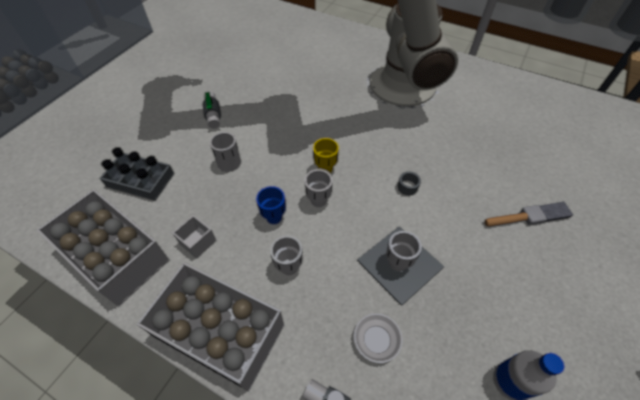

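View pics/top0.png

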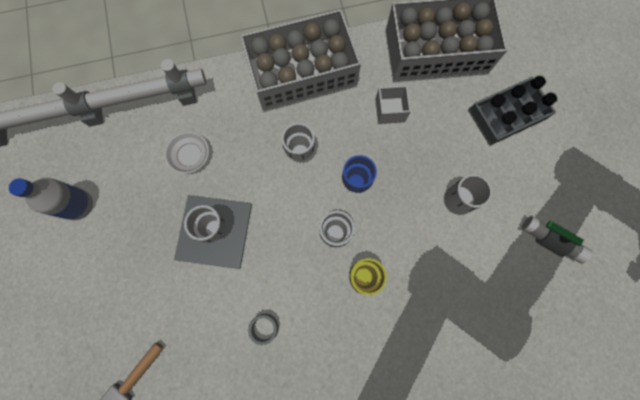

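Scene shows the white candidates at (224,150), (318,187) and (286,255), plus the base on the tray at (403,250). In the top view they are at (473,193), (337,229) and (298,142), with the base at (203,223). Next I enlarge the candidates and locate them by rim depth.

```bash
python3 - <<'E'
from h import *
z=np.load("scene0.npz");im=z["im"]
t=np.load("top0.npz")
cr=[cv2.resize(im[y-32:y+33,x-32:x+33],(260,260),interpolation=cv2.INTER_CUBIC) for x,y in((224,152),(318,187),(286,257))]
cr2=[cv2.resize(t["im"][y-32:y+33,x-32:x+33],(260,260),interpolation=cv2.INTER_CUBIC) for x,y in((470,193),(337,229),(298,142))]
cv2.imwrite("pics/crop1.png",np.vstack([np.hstack(cr),np.hstack(cr2)]))
for nm,pts in(("top",((472,192),(337,229),(298,142),(203,223),(359,173),(368,277))),("scene",((224,150),(318,187),(286,255),(403,250)))):
    z=np.load(nm+"0.npz"); w=cloud(z["d"],z["K"],z["M"])
    print(nm,"table z",np.nanmedian(w[...,2]))
    for x,y in pts:
        q=w[y-32:y+33,x-32:x+33].reshape(-1,3); zt=88 if (x,y) in((203,223),(403,250)) else 80
        q=q[np.abs(q[:,2]-zt)<5]
        # keep near cluster
        m=np.median(q,0); q=q[np.hypot(*(q-m)[:,:2].T)<45]
        (cx,cy),r=cv2.minEnclosingCircle(q[:,:2].astype(np.float32))
        A=np.c_[2*q[:,:2],np.ones(len(q))];s=np.linalg.lstsq(A,(q[:,:2]**2).sum(1),rcond=None)[0]
        print((x,y),len(q),"enc",round(cx),round(cy),round(r),"fit",s[:2].round(1),round(float(np.sqrt(s[2]+s[0]**2+s[1]**2)),1),"zmax",q[:,2].max().round(1))
E
```

```text
top table z 1.4048488923687046
(472, 192) 296 enc 509 -270 31 fit [ 508.8 -269.5] 28.8 zmax 83.9
(337, 229) 271 enc 503 -12 31 fit [502.7 -12.1] 28.8 zmax 84.5
(298, 142) 265 enc 683 16 32 fit [682.2  16.2] 28.8 zmax 84.5
(203, 223) 322 enc 567 214 31 fit [566.4 213.7] 28.8 zmax 92.0
(359, 173) 266 enc 594 -79 31 fit [593.2 -78.4] 28.8 zmax 84.5
(368, 277) 288 enc 409 -45 31 fit [409.1 -44.2] 28.8 zmax 84.0
scene table z 0.2051827091395353
(224, 150) 154 enc 509 -270 32 fit [ 509.  -269.5] 28.8 zmax 82.0
(318, 187) 194 enc 501 -12 32 fit [502.8 -11.9] 28.9 zmax 82.9
(286, 255) 234 enc 682 15 32 fit [682.6  16.5] 28.8 zmax 83.0
(403, 250) 255 enc 566 214 32 fit [566.8 214.1] 28.8 zmax 91.3
```

View pics/crop1.png

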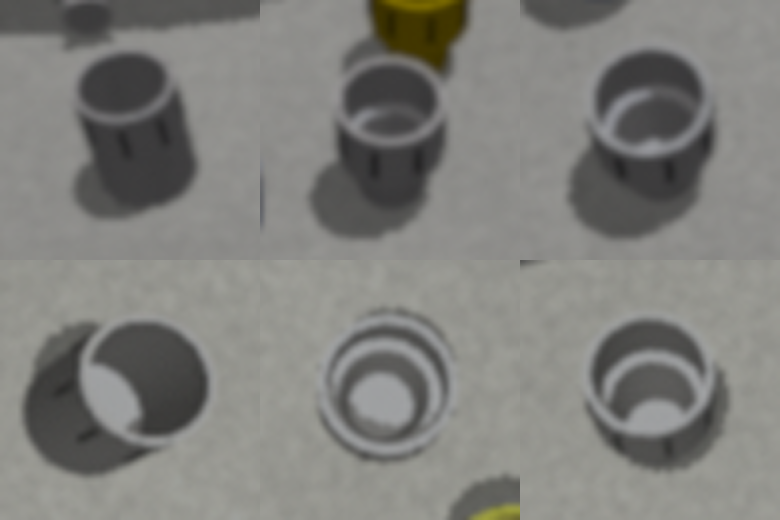

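The crops show that the left one (top 473,193) is straight-sided with no step, so it is the pot at (509,-270). The other two have an inner ledge and a foot: A at (503,-12) and B at (682,16). The base is at (567,214). I'll turn the jaws to world y, which clears the yellow and blue cups, then travel to A.

Request:
send_rows(steps=[[[0,0,0,0.105,1],[0,0,0,0.105,1],[0,0,0,0.105,1],[0,0,0,0.105,1],[0,0,0,0,1]]])

```text
clock: 0.52
position: [252.5, -569.0, 196.9]
ee_rot: [0.011, 1.0, 0.004, -0.002]
contact_force: [0.2, 0.5, -0.6]
gripper_width: 85.5
```

```bash
cat >> h.py <<'E'
def to(x,y,z):
    s=arm.read_state(); m=R.from_quat(s["ee_rot"]).as_matrix()
    print("t",round(s["clock"],2),"pos",np.round(s["position"],1),"w",round(s["gripper_width"],1),"F",np.round(s["contact_force"],1),"j6",round(s["joints"][5],2))
    print("tool cm",(m.T@(np.array([x,y,z])-s["position"])/10).round(2),"turn to jaw||y",round(float(np.arctan2(-m[0,1],m[1,1])),3)*-1,"tilt",m[:2,2].round(3))
E
sed -i 's/round(float(np.arctan2(-m\[0,1\],m\[1,1\])),3)\*-1/round(float(np.arctan2(-m[0,1],m[1,1])),3)/' h.py
python3 -c "
from h import *
to(503,-12,180)"
```

```text
t 0.52 pos [ 252.5 -569.   196.9] w 85.5 F [ 0.2  0.5 -0.6] j6 -0.7
tool cm [-23.8   56.23   2.02] turn to jaw||y -0.022 tilt [-0.004  0.008]
```

Request:
send_rows(steps=[[[-1.4,3.3,0,-0.022,1],[-1.4,3.3,0,0,1],[-1.4,3.3,0,0,1],[-1.4,3.3,0,0,1],[-1.4,3.3,0,0,1],[-1.4,3.3,0,0,1],[-1.4,3.3,0,0,1],[-1.4,3.3,0,0,1],[-1.4,3.3,0,0,1],[-1.4,3.3,0,0,1]]])

```text
clock: 1.35
position: [390.5, -228.7, 193.7]
ee_rot: [-0.009, 1.0, 0.006, -0.005]
contact_force: [0.8, -0.4, 0.8]
gripper_width: 85.4
```

```bash
python3 -c "
from h import *
to(503,-12,180)"
```

```text
t 1.35 pos [ 390.5 -228.7  193.7] w 85.4 F [ 0.8 -0.4  0.8] j6 -1.37
tool cm [-11.63  21.46   1.53] turn to jaw||y 0.017 tilt [-0.01   0.012]
```

Request:
send_rows(steps=[[[-1.6,3.0,0.2,0,1],[-1.6,3.0,0.2,0,1],[-1.6,3.0,0.2,0,1],[-1.6,3.0,0.2,0,1],[-1.6,3.0,0.2,0,1],[-1.6,3.0,0.2,0,1],[-1.6,3.0,0.2,0,1],[0,0,0,0,1]]])

```text
clock: 2.02
position: [500.2, 1.3, 181.4]
ee_rot: [-0.024, 1.0, 0.007, -0.003]
contact_force: [0.1, 0.5, 0.5]
gripper_width: 85.4
```

```bash
python3 -c "
from h import *
im,d,K,M,s=cam('wrist'); cv2.imwrite('pics/wrist1.png',im); w=cloud(d,K,M)
q=w.reshape(-1,3); q=q[(abs(q[:,2]-80)<5)&(np.hypot(q[:,0]-503,q[:,1]+12)<45)]
A=np.c_[2*q[:,:2],np.ones(len(q))];f=np.linalg.lstsq(A,(q[:,:2]**2).sum(1),rcond=None)[0]
print(len(q),f[:2],q.mean(0))
to(503,-12,110)"
```

```text
1005 [502.16582815 -12.14238376] [502.39484853 -12.41302317  79.0032283 ]
t 2.07 pos [ 4.988e+02 -2.000e-01  1.813e+02] w 85.7 F [-0.7  0.3 -0.4] j6 -1.83
tool cm [-0.41 -1.29  7.11] turn to jaw||y 0.048 tilt [-0.008  0.013]
```

View pics/wrist1.png

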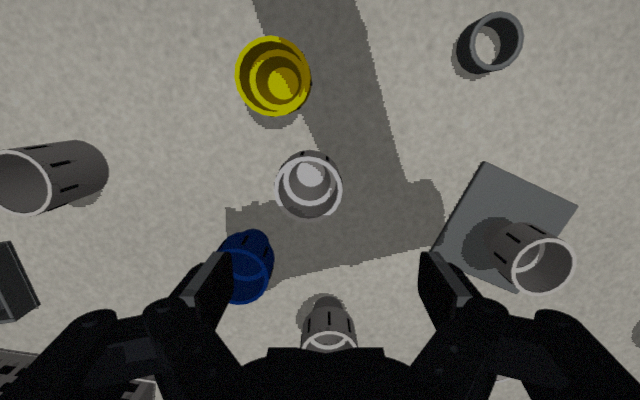

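The wrist view shows white cup A with its step ring at (309,184), yellow at (272,75) and blue at (245,265), both clear of the finger line. The position agrees with the top view.

Request:
send_rows(steps=[[[-0.2,-0.6,1.5,0.048,1],[-0.2,-0.6,1.5,0,1],[0,0,1.5,0,1],[0,0,1.5,0,1],[0,0,0,0,1]]])

```text
clock: 2.48
position: [501.6, -12.8, 119.5]
ee_rot: [-0.004, 1.0, 0.007, -0.004]
contact_force: [-1.0, 1.0, -0.1]
gripper_width: 85.4
```

```bash
python3 -c "
from h import *
to(502.5,-12,48)"
```

```text
t 2.48 pos [501.6 -12.8 119.5] w 85.4 F [-1.   1.  -0.1] j6 -1.84
tool cm [-0.15 -0.01  7.15] turn to jaw||y 0.009 tilt [-0.008  0.013]
```

Request:
send_rows(steps=[[[-0.1,0,1.4,0,1],[0,0,1.4,0,1],[0,0,1.4,0,1],[0,0,1.4,0,1],[0,0,1.2,0,1],[0,0,0,0,1],[0,0,0,0,1]]])

```text
clock: 3.07
position: [502.8, -16.5, 53.9]
ee_rot: [-0.007, 1.0, 0.006, -0.002]
contact_force: [0.0, -0.2, 1.2]
gripper_width: 85.2
```

```bash
python3 -c "
from h import *
to(502.5,-12,48)"
```

```text
t 3.07 pos [502.8 -16.5  53.9] w 85.2 F [ 0.  -0.2  1.2] j6 -1.82
tool cm [0.02 0.44 0.6 ] turn to jaw||y 0.015 tilt [-0.003  0.012]
```

Request:
send_rows(steps=[[[0,0.4,0.7,0.01,1],[0,0,0,0,1],[0,0,0,0,0.3],[0,0,0,0,0.3],[0,0,0,0,0.3],[0,0,0,0,0.3],[0,0,0,0,0.3],[0,0,0,0,0.3]]])

```text
clock: 3.73
position: [505.5, -11.9, 51.1]
ee_rot: [-0.003, 1.0, 0.007, 0.002]
contact_force: [0.1, -0.5, -0.5]
gripper_width: 25.8
```

```bash
python3 -c "
from h import *
to(502.5,-12,190)"
```

```text
t 3.73 pos [505.5 -11.9  51.1] w 25.8 F [ 0.1 -0.5 -0.5] j6 -1.84
tool cm [  0.24   0.18 -13.89] turn to jaw||y 0.006 tilt [0.005 0.014]
```

Opening is 25.8 mm, so the cup isn't between the pads. I'll look.

```bash
python3 - <<'E'
from h import *
a=[]
for n in("scene","top"):
    im,d,K,M,s=cam(n); x,y={"scene":(318,187),"top":(337,229)}[n]
    a.append(cv2.resize(im[y-60:y+60,x-70:x+70],(400,343),interpolation=cv2.INTER_CUBIC))
im,d,K,M,s=cam("wrist")
a2=cv2.resize(im,(800,500))[:,:]
cv2.imwrite("pics/c2.png",np.vstack([np.hstack(a),a2[100:350]]))
E
```

```text
(no output)
```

View pics/c2.png

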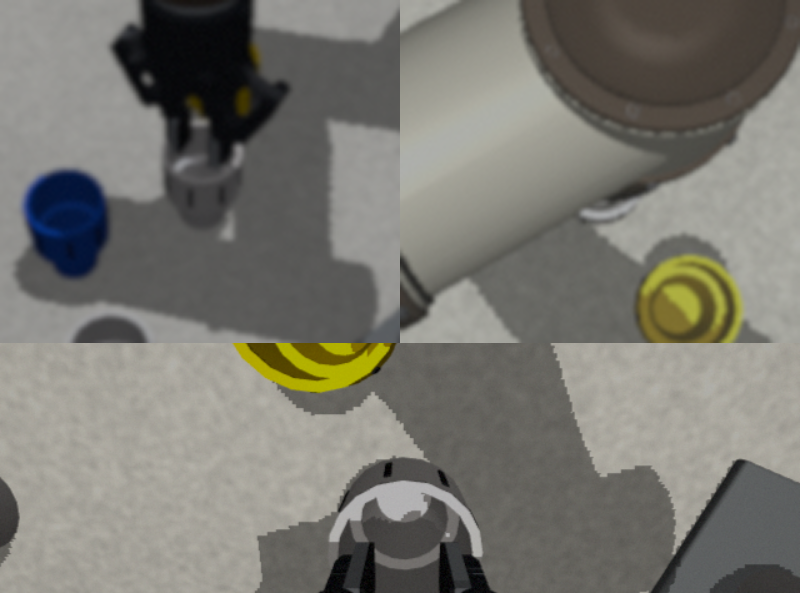

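```bash
python3 - <<'E'
from h import *
im,d,K,M,s=cam("wrist"); w=cloud(d,K,M)
cv2.imwrite("pics/w3.png",cv2.resize(im[180:400,200:440],(720,660))[:600])
for v in range(290,400,15):
    print(v,[(u,*w[v,u].round().tolist()) for u in (270,280,290,355,365,375)])
q=w.reshape(-1,3); q=q[(abs(q[:,2]-80)<4)&(np.hypot(q[:,0]-503,q[:,1]+12)<45)]
print(len(q),q.min(0),q.max(0))
im,d,K,M,s=cam("scene"); w=cloud(d,K,M); q=w.reshape(-1,3)
for z in range(20,130,6):
    p=q[(abs(q[:,2]-z)<3)&(np.hypot(q[:,0]-503,q[:,1]+12)<75)]
    if len(p):print(z,len(p),p.min(0).round(),p.max(0).round())
E
```

```text
290 [(270, 494.0, -31.0, 129.0), (280, 493.0, -28.0, 130.0), (290, 501.0, -26.0, 117.0), (355, 510.0, 1.0, 104.0), (365, 498.0, 2.0, 122.0), (375, 493.0, 4.0, 130.0)]
305 [(270, 494.0, -30.0, 137.0), (280, 494.0, -27.0, 137.0), (290, 507.0, -26.0, 118.0), (355, 516.0, 1.0, 105.0), (365, 503.0, 2.0, 124.0), (375, 493.0, 3.0, 138.0)]
320 [(270, 489.0, -28.0, 150.0), (280, 489.0, -25.0, 150.0), (290, 514.0, -26.0, 118.0), (355, 607.0, 15.0, -1.0), (365, 508.0, 2.0, 126.0), (375, 488.0, 1.0, 151.0)]
335 [(270, 489.0, -27.0, 156.0), (280, 489.0, -24.0, 156.0), (290, 623.0, -40.0, -2.0), (355, 622.0, 16.0, -0.0), (365, 515.0, 2.0, 126.0), (375, 489.0, -0.0, 156.0)]
350 [(270, 489.0, -26.0, 161.0), (280, 488.0, -24.0, 162.0), (290, 496.0, -22.0, 153.0), (355, 495.0, -5.0, 154.0), (365, 494.0, -2.0, 155.0), (375, 488.0, -1.0, 162.0)]
365 [(270, 488.0, -25.0, 167.0), (280, 488.0, -23.0, 166.0), (290, 494.0, -22.0, 160.0), (355, 495.0, -5.0, 160.0), (365, 493.0, -3.0, 161.0), (375, 488.0, -2.0, 167.0)]
380 [(270, 487.0, -24.0, 172.0), (280, 486.0, -22.0, 172.0), (290, 493.0, -21.0, 165.0), (35
[... 400 characters left out ...]
24.   9.  29.]
32 24 [481. -31.  29.] [522.   2.  35.]
38 48 [439. -49.  35.] [533.  18.  41.]
44 81 [477. -38.  41.] [534.  19.  47.]
50 70 [439. -48.  47.] [533.  19.  53.]
56 59 [440. -51.  53.] [533.  19.  59.]
62 57 [476. -39.  59.] [534.  19.  65.]
68 61 [476. -39.  65.] [535.  19.  71.]
74 51 [477. -38.  71.] [534.  19.  77.]
80 112 [473. -41.  77.] [534.  19.  82.]
86 23 [494. -31.  83.] [516.  15.  89.]
92 29 [495. -38.  89.] [517.  15.  95.]
98 39 [495. -38.  95.] [518.  15. 101.]
104 34 [495. -38. 101.] [517.  15. 107.]
110 31 [495. -38. 107.] [517.  15. 113.]
116 36 [496. -36. 113.] [517.  14. 119.]
122 19 [496. -44. 119.] [517.  18. 124.]
128 59 [495. -55. 125.] [520.  30. 131.]
```

View pics/w3.png

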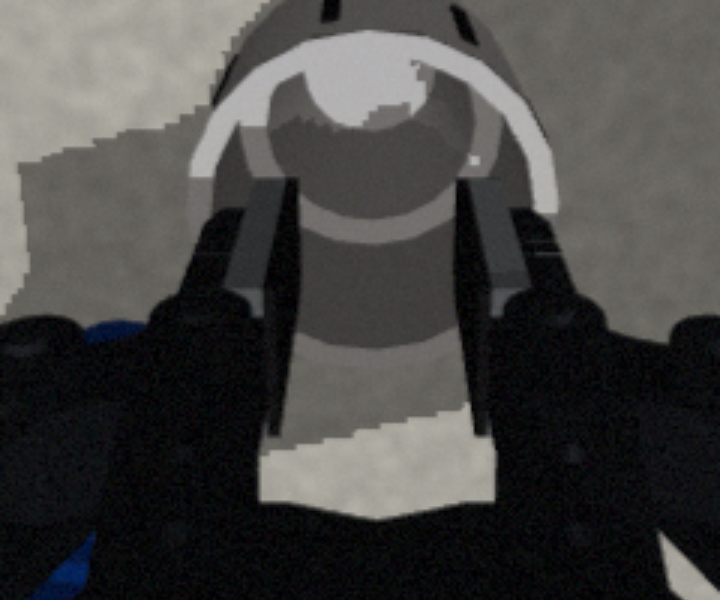

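```bash
python3 - <<'E'
from h import *
im,d,K,M,s=cam("wrist"); w=cloud(d,K,M)
for v in range(234,262,4):
    print(v,[(u,*w[v,u].round().tolist()) for u in (274,282,288,294,354,362,370)])
to(502.5,-12,190)
E
```

```text
234 [(274, 499.0, -39.0, 68.0), (282, 510.0, -38.0, 42.0), (288, 511.0, -34.0, 41.0), (294, 512.0, -31.0, 39.0), (354, 511.0, 7.0, 40.0), (362, 511.0, 12.0, 42.0), (370, 505.0, 14.0, 56.0)]
238 [(274, 503.0, -39.0, 65.0), (282, 512.0, -38.0, 45.0), (288, 514.0, -34.0, 40.0), (294, 513.0, -31.0, 41.0), (354, 514.0, 7.0, 41.0), (362, 514.0, 12.0, 41.0), (370, 506.0, 14.0, 57.0)]
242 [(274, 504.0, -39.0, 68.0), (282, 512.0, -37.0, 49.0), (288, 494.0, -29.0, 88.0), (294, 495.0, -26.0, 88.0), (354, 494.0, 1.0, 89.0), (362, 494.0, 5.0, 89.0), (370, 507.0, 14.0, 60.0)]
246 [(274, 506.0, -39.0, 68.0), (282, 513.0, -37.0, 53.0), (288, 495.0, -29.0, 92.0), (294, 495.0, -26.0, 92.0), (354, 495.0, 1.0, 92.0), (362, 494.0, 5.0, 93.0), (370, 509.0, 14.0, 61.0)]
250 [(274, 498.0, -36.0, 88.0), (282, 494.0, -31.0, 96.0), (288, 494.0, -28.0, 96.0), (294, 495.0, -26.0, 95.0), (354, 496.0, 1.0, 94.0), (362, 494.0, 4.0, 97.0), (370, 498.0, 9.0, 89.0)]
254 [(274, 499.0, -35.0, 91.0), (282, 494.0, -31.0, 100.0), (288, 495.0, -28.0, 100.0), (294, 494.0, -25.0, 100.0), (354, 498.0, 1.0, 94.0), (362, 494.0, 4.0, 101.0), (370, 494.0, 7.0, 101.0)]
258 [(274, 498.0, -35.0, 96.0), (282, 495.0, -30.0, 104.0), (288, 495.0, -28.0, 103.0), (294, 495.0, -25.0, 103.0), (354, 499.0, 1.0, 95.0), (362, 495.0, 3.0, 103.0), (370, 494.0, 7.0, 104.0)]
t 4.03 pos [505.3 -12.   50.8] w 25.8 F [0.2 0.2 0.9] j6 -1.84
tool cm [  0.22   0.19 -13.92] turn to jaw||y 0.006 tilt [0.004 0.014]
```

The depth shows the fingertips at z≈86, above the rim, while the reported TCP is 51. That means the tips are really about 35 mm short of the reported TCP, so the fingers closed over the cup without touching it. I'll raise the tool, open it and measure the tip height independently.

Request:
send_rows(steps=[[[0,0,-2,0,0.3],[0,0,-2,0,0.3],[0,0,-2,0,0.3],[0,0,-2,0,0.75],[0,0,-1,0,0.75],[0,0,0,0,0.75],[0,0,0,0,0.75],[0,0,0,0,0.75]]])

```text
clock: 4.7
position: [503.2, -13.7, 142.6]
ee_rot: [-0.003, 1.0, 0.006, -0.001]
contact_force: [0.4, -0.4, -0.5]
gripper_width: 64.1
```

```bash
python3 - <<'E'
from h import *
to(502.5,-12,100)
for n in("scene","wrist"):
    im,d,K,M,s=cam(n); w=cloud(d,K,M); q=w.reshape(-1,3); c=np.array(s["position"])
    print(n)
    for z in range(84,250,6):
        p=q[(abs(q[:,2]-z)<3)&(np.hypot(q[:,0]-c[0],q[:,1]-c[1])<75)]
        if len(p):print(z,len(p),p.min(0).round(),p.max(0).round())
    if n=="scene": cv2.imwrite("pics/s4.png",cv2.resize(im[100:240,230:410],(720,560),interpolation=cv2.INTER_CUBIC))
E
```

```text
t 4.7 pos [503.2 -13.7 142.6] w 64.1 F [ 0.4 -0.4 -0.5] j6 -1.84
tool cm [0.07 0.12 4.26] turn to jaw||y 0.005 tilt [-0.001  0.013]
scene
84 28 [437. -41.  81.] [533.  17.  82.]
180 16 [492. -52. 178.] [514.  26. 183.]
186 28 [491. -59. 183.] [515.  28. 189.]
192 46 [496. -58. 189.] [516.  32. 195.]
198 45 [496. -58. 195.] [515.  32. 201.]
204 44 [494. -59. 201.] [515.  32. 207.]
210 46 [494. -60. 207.] [515.  32. 213.]
216 40 [493. -59. 213.] [515.  32. 219.]
222 39 [498. -73. 219.] [519.  42. 225.]
228 107 [493. -77. 225.] [518.  49. 231.]
234 158 [491. -77. 231.] [518.  50. 237.]
240 83 [491. -77. 237.] [520.  50. 243.]
246 160 [487. -79. 243.] [521.  51. 249.]
wrist
84 6 [474. -37.  81.] [531.   8.  82.]
174 1 [504. -46. 177.] [504. -46. 177.]
180 222 [492. -52. 177.] [514.  25. 183.]
186 536 [491. -59. 183.] [515.  31. 189.]
192 658 [491. -59. 189.] [514.  32. 195.]
198 748 [491. -60. 195.] [515.  32. 201.]
204 860 [491. -60. 201.] [515.  32. 207.]
210 814 [491. -59. 207.] [515.  32. 213.]
216 871 [491. -64. 213.] [509.  29. 219.]
222 1236 [489. -77. 219.] [498.  47. 225.]
228 3607 [489. -79. 225.] [516.  50. 231.]
234 6604 [489. -79. 231.] [516.  50. 237.]
240 3496 [485. -80. 237.] [516.  51. 243.]
246 5495 [485. -80. 243.] [513.  52. 249.]
```

View pics/s4.png

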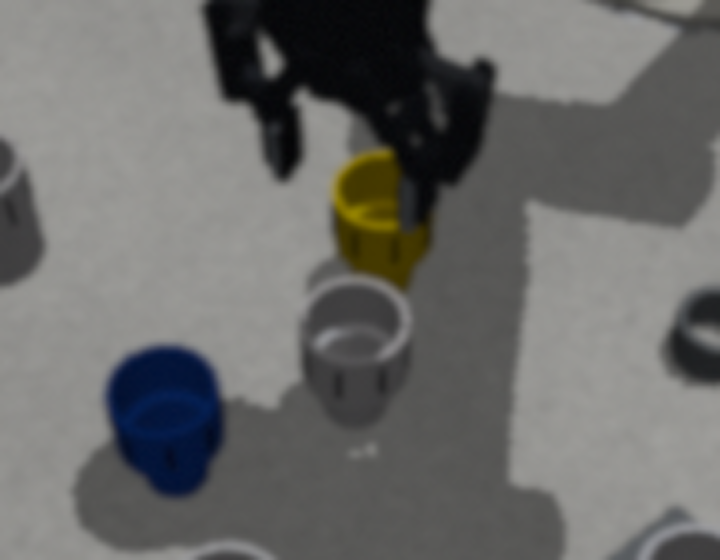

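Both cameras put the tips at z≈180 with TCP 142.6, so the tips sit about 37 mm above the reported TCP, with x and y correct. The cup is upright and undisturbed. For tips at about z 48, the TCP has to go to about 11.

Request:
send_rows(steps=[[[0,0,0,0,1],[0,0.1,0,0,1],[0,0,2,0,1],[0,0,2,0,1],[0,0,2,0,1],[0,0.1,2,0,1],[0,0.1,1.5,0,1],[0,0.1,1,0,1],[0,0,0,0,1]]])

```text
clock: 5.55
position: [501.0, -8.5, 29.2]
ee_rot: [-0.002, 1.0, 0.005, -0.004]
contact_force: [0.3, -0.4, -0.9]
gripper_width: 85.7
```

```bash
python3 -c "
from h import *
to(502.5,-12,11)"
```

```text
t 5.55 pos [501.   -8.5  29.2] w 85.7 F [ 0.3 -0.4 -0.9] j6 -1.85
tool cm [-0.16 -0.37  1.81] turn to jaw||y 0.005 tilt [-0.008  0.01 ]
```

Request:
send_rows(steps=[[[-0.1,-0.3,0.9,0,1],[0,0,0.8,0,1],[0,0,0,0,1],[0,0,0,0,0.55],[0,0,0,0,0.55],[0,0,0,0,0.55],[0,0,0,0,0.55],[0,0,0,0,0.55]]])

```text
clock: 6.22
position: [503.9, -11.4, 12.3]
ee_rot: [-0.003, 1.0, 0.005, -0.002]
contact_force: [-0.2, -0.4, -1.1]
gripper_width: 59.9
```

```bash
python3 -c "
from h import *
to(502.5,-12,100)"
```

```text
t 6.22 pos [503.9 -11.4  12.3] w 59.9 F [-0.2 -0.4 -1.1] j6 -1.84
tool cm [ 0.18  0.04 -8.77] turn to jaw||y 0.005 tilt [-0.004  0.011]
```

Request:
send_rows(steps=[[[0,0,0,0,0.4],[0,0,-0.5,0,0.4],[0,0,-1.5,0,0.4],[0,0,-2,0,0.4],[0,0,-2,0,0.4],[0,0,-2,0,0.4],[0,0,-2,0,0.4],[0,0,-2,0,0.4],[0,0,-1,0,0.4],[0,0,0,0,0.4]]])

```text
clock: 7.05
position: [502.5, -13.4, 150.3]
ee_rot: [-0.002, 1.0, 0.005, -0.003]
contact_force: [0.0, 0.7, -0.2]
gripper_width: 60.0
```

```bash
python3 -c "
from h import *
to(567,214,125)"
```

```text
t 7.05 pos [502.5 -13.4 150.3] w 60.0 F [ 0.   0.7 -0.2] j6 -1.85
tool cm [-6.57 22.69  2.73] turn to jaw||y 0.005 tilt [-0.007  0.01 ]
```

Request:
send_rows(steps=[[[-0.7,2.5,0.0,0,0.4],[-0.7,2.5,0.0,0,0.4],[-0.7,2.5,0.0,0,0.4],[-0.7,2.5,0.0,0,0.4],[-0.7,2.5,0.0,0,0.4],[-0.7,2.5,0,0,0.4],[-0.7,2.5,0,0,0.4],[-0.7,2.5,0,0,0.4],[-0.6,1.9,0,0,0.4],[0,0,0,0,0.4]]])

```text
clock: 7.88
position: [561.4, 213.3, 146.8]
ee_rot: [0.001, 1.0, 0.004, -0.007]
contact_force: [0.0, -0.1, -1.3]
gripper_width: 59.8
```

```bash
cat >> h.py <<'E'
def circ(q):
    A=np.c_[2*q[:,:2],np.ones(len(q))];f=np.linalg.lstsq(A,(q[:,:2]**2).sum(1),rcond=None)[0]
    return f[:2].round(1),round(float(np.sqrt(f[2]+f[:2]@f[:2])),1)
E
python3 - <<'E'
from h import *
to(567,214,125)
for n in ("scene","wrist"):
    im,d,K,M,s=cam(n); w=cloud(d,K,M); q=w.reshape(-1,3); c=np.array(s["position"])
    q=q[np.hypot(q[:,0]-c[0],q[:,1]-c[1])<60]
    h=np.histogram(q[:,2],np.arange(80,260,8)); print(n,list(zip(h[1],h[0])))
    for lo in range(96,224,8):
        p=q[(q[:,2]>lo)&(q[:,2]<lo+8)]
        if len(p)>15: print(lo,circ(p),p.min(0).round()[:2],p.max(0).round()[:2])
    b=q[abs(q[:,2]-88)<4]; print("base rim",len(b),circ(b) if len(b)>10 else "")
    cv2.imwrite(f"pics/{n}5.png",im)
E
```

```text
t 7.88 pos [561.4 213.3 146.8] w 59.8 F [ 0.  -0.1 -1.3] j6 -2.19
tool cm [-0.6   0.05  2.18] turn to jaw||y -0.002 tilt [-0.015  0.009]
scene [(np.int64(80), np.int64(183)), (np.int64(88), np.int64(58)), (np.int64(96), np.int64(0)), (np.int64(104), np.int64(0)), (np.int64(112), np.int64(0)), (np.int64(120), np.int64(0)), (np.int64(128), np.int64(5)), (np.int64(136), np.int64(33)), (np.int64(144), np.int64(33)), (np.int64(152), np.int64(57)), (np.int64(160), np.int64(58)), (np.int64(168), np.int64(107)), (np.int64(176), np.int64(244)), (np.int64(184), np.int64(210)), (np.int64(192), np.int64(219)), (np.int64(200), np.int64(210)), (np.int64(208), np.int64(235)), (np.int64(216), np.int64(58)), (np.int64(224), np.int64(95)), (np.int64(232), np.int64(277)), (np.int64(240), np.int64(117)), (np.int64(248), np.int64(185))]
136 (array([561.2, 213.2]), 19.1) [572. 198.] [581. 230.]
144 (array([562. , 213.4]), 19.8) [542. 197.] [582. 231.]
152 (array([562.7, 213.6]), 20.2) [541. 196.] [584. 230.]
160 (array([562.8, 213.2]), 21.4) [541. 197.] [585. 228.]
168 (array([566.1, 214.1]), 25.9) [538. 
[... 1096 characters left out ...]
8), np.int64(7405))]
136 (array([568.5, 212.1]), 8.7) [566. 197.] [577. 227.]
144 (array([560.5, 212. ]), 17.1) [564. 195.] [578. 229.]
152 (array([560.6, 212. ]), 18.3) [562. 193.] [581. 231.]
160 (array([560.6, 212. ]), 19.5) [559. 192.] [581. 232.]
168 (array([556.5, 212. ]), 25.0) [529. 186.] [588. 238.]
176 (array([558.1, 212.1]), 27.4) [530. 185.] [588. 239.]
184 (array([557.6, 212. ]), 29.7) [529. 169.] [589. 255.]
192 (array([557.2, 212.2]), 30.4) [529. 169.] [589. 256.]
200 (array([557.4, 212. ]), 30.3) [529. 168.] [589. 256.]
208 (array([559.3, 212.1]), 29.1) [530. 169.] [589. 256.]
216 (array([554. , 211.4]), 33.7) [530. 159.] [579. 262.]
base rim 593 (array([565.8, 214.4]), 28.5)
```

View pics/wrist5.png

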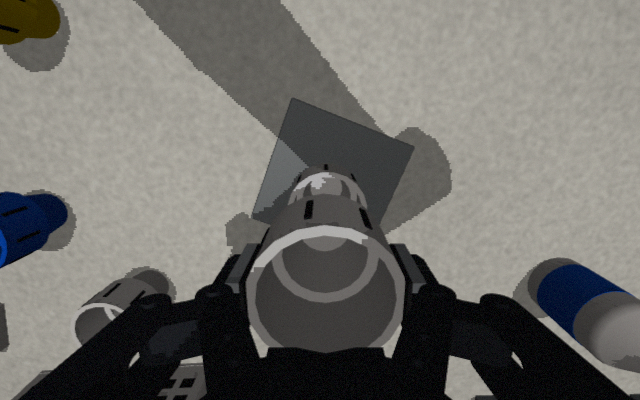

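The wrist view shows the held cup's foot over the base cup on the tray at (325,190). Its bottom is at z≈135, and it needs about +5 mm in x and +1 mm in y. I'll shift and lower to just above the rim.

Request:
send_rows(steps=[[[-0.5,0.1,0,0,0.4],[0,0,0,0,0.4],[0,0,1.0,0,0.4],[0,0,1.0,0,0.4],[0,0,1.0,0,0.4],[0,0,0.7,0,0.4],[0,0,0,0,0.4]]])

```text
clock: 8.57
position: [562.4, 206.6, 104.6]
ee_rot: [0.004, 1.0, 0.003, -0.01]
contact_force: [0.5, 0.6, -0.8]
gripper_width: 59.6
```

```bash
cat >> h.py <<'E'
def chk(x,y,z,zs,rim):
    to(x,y,z)
    for n in ("scene","wrist"):
        im,d,K,M,s=cam(n); w=cloud(d,K,M); q=w.reshape(-1,3); c=np.array(s["position"])
        q=q[np.hypot(q[:,0]-c[0],q[:,1]-c[1])<45]
        for lo in zs:
            p=q[(q[:,2]>lo)&(q[:,2]<lo+8)]
            if len(p)>15: print(n,lo,circ(p),len(p))
        b=q[abs(q[:,2]-rim)<3]; print("rim",len(b),circ(b) if len(b)>10 else "")
        cv2.imwrite(f"pics/{n}_last.png",im)
E
python3 -c "
from h import *
chk(566.5,214,62,range(96,180,8),88)"
```

```text
t 8.57 pos [562.4 206.6 104.6] w 59.6 F [ 0.5  0.6 -0.8] j6 -2.18
tool cm [-0.49  0.72  4.26] turn to jaw||y -0.009 tilt [-0.021  0.006]
scene 96 (array([563.2, 206.9]), 18.5) 27
scene 104 (array([563.5, 206.2]), 19.5) 47
scene 112 (array([563.7, 206.7]), 20.5) 51
scene 120 (array([560.6, 206.4]), 18.8) 56
scene 128 (array([566.4, 206.7]), 26.7) 172
scene 136 (array([564.7, 206.9]), 28.6) 173
scene 144 (array([565.1, 206.8]), 30.2) 176
scene 152 (array([565., 207.]), 31.1) 162
scene 160 (array([561.6, 207.7]), 33.0) 140
scene 168 (array([558.7, 207.4]), 33.3) 188
scene 176 (array([589.7, 207.1]), 38.9) 29
rim 142 (array([566.7, 214.3]), 28.7)
wrist 96 (array([570.4, 207. ]), 9.0) 797
wrist 104 (array([562.7, 206.9]), 17.3) 525
wrist 112 (array([562.8, 206.9]), 18.5) 691
wrist 120 (array([562.8, 206.9]), 19.7) 876
wrist 128 (array([559.8, 206.9]), 25.5) 2691
wrist 136 (array([560.7, 207. ]), 28.5) 1742
wrist 144 (array([559.7, 207.1]), 30.0) 2389
wrist 152 (array([559.7, 206.9]), 30.4) 2908
wrist 160 (array([559.9, 207. ]), 30.3) 3554
wrist 168 (array([562. , 207.1]), 29.1) 5848
wrist 176 (array([539.8, 207. ]), 37.5) 961
rim 716 (array([566.1, 214.4]), 28.7)
```

Request:
send_rows(steps=[[[-0.35,0.75,0,0,0.4],[0,0,0,0,0.4],[0,0,0,0,0.4]]])

```text
clock: 8.92
position: [568.2, 215.8, 107.3]
ee_rot: [0.004, 1.0, 0.004, -0.008]
contact_force: [-0.4, -0.5, -0.9]
gripper_width: 59.8
```

```bash
python3 -c "
from h import *
chk(566.5,214,62,(104,112,144),88)"
```

```text
t 8.92 pos [568.2 215.8 107.3] w 59.8 F [-0.4 -0.5 -0.9] j6 -2.19
tool cm [ 0.1  -0.22  4.53] turn to jaw||y -0.008 tilt [-0.016  0.008]
scene 104 (array([569.1, 215.7]), 19.4) 41
scene 112 (array([569.3, 215.9]), 20.1) 52
scene 144 (array([570.6, 215.9]), 30.0) 178
rim 130 (array([566.6, 214.3]), 28.8)
wrist 104 (array([568.5, 216.2]), 17.0) 493
wrist 112 (array([568.5, 216.2]), 18.2) 626
wrist 144 (array([565.6, 216.1]), 29.6) 2197
rim 842 (array([566. , 214.4]), 28.6)
```

Request:
send_rows(steps=[[[0.2,-0.15,0.7,0,0.4],[0,0,0.7,0,0.4],[0,0,0.6,0,0.4],[0,0,0,0,0.4]]])

```text
clock: 9.35
position: [565.5, 214.4, 86.1]
ee_rot: [0.004, 1.0, 0.004, -0.008]
contact_force: [-0.2, -0.3, -1.9]
gripper_width: 59.9
```

```bash
python3 -c "
from h import *
chk(566.5,214.2,62,(96,104,112,120,128,136),88)"
```

```text
t 9.35 pos [565.5 214.4  86.1] w 59.9 F [-0.2 -0.3 -1.9] j6 -2.19
tool cm [-0.14 -0.05  2.4 ] turn to jaw||y -0.008 tilt [-0.015  0.009]
scene 96 (array([566.7, 214.7]), 20.9) 56
scene 104 (array([569.3, 214.8]), 24.0) 59
scene 112 (array([568.7, 214.6]), 27.3) 205
scene 120 (array([567.6, 214.7]), 29.2) 145
scene 128 (array([568. , 214.9]), 30.5) 181
scene 136 (array([565.8, 215.6]), 32.0) 133
rim 150 (array([569.8, 214.5]), 25.4)
wrist 96 (array([566. , 214.7]), 18.9) 736
wrist 104 (array([565.4, 214.7]), 20.5) 931
wrist 112 (array([562.9, 214.7]), 26.3) 2957
wrist 120 (array([563.4, 214.7]), 28.9) 1871
wrist 128 (array([562.5, 214.7]), 30.3) 2566
wrist 136 (array([562.5, 214.7]), 30.4) 3085
rim 1155 (array([559.2, 214.2]), 23.2)
```

The foot has entered and is centred within about 1 mm. I'll keep lowering.

Request:
send_rows(steps=[[[0,0,0.6,0,0.4],[0,0,0.6,0,0.4],[0,0,0.5,0,0.4],[0,0,0.3,0,0.4],[0,0,0,0,0.4]]])

```text
clock: 9.87
position: [566.5, 215.1, 65.5]
ee_rot: [0.004, 1.0, 0.005, -0.006]
contact_force: [-1.0, 1.0, -0.5]
gripper_width: 59.6
```

```bash
python3 -c "
from h import *
chk(566.5,214.2,62,(96,104,112),130)"
```

```text
t 9.87 pos [566.5 215.1  65.5] w 59.6 F [-1.   1.  -0.5] j6 -2.19
tool cm [-0.01 -0.1   0.35] turn to jaw||y -0.008 tilt [-0.012  0.01 ]
scene 96 (array([568.7, 215.4]), 28.1) 166
scene 104 (array([568.7, 214.9]), 30.2) 157
scene 112 (array([568., 216.]), 31.3) 133
rim 88 (array([557.5, 215.7]), 38.2)
wrist 96 (array([564.3, 215.3]), 28.0) 2061
wrist 104 (array([563.5, 215.2]), 29.9) 2334
wrist 112 (array([563.2, 215.4]), 30.4) 2881
rim 2725 (array([563.8, 215.4]), 29.9)
```

Request:
send_rows(steps=[[[0,-0.05,0.2,0,0.4],[0,0,0.2,0,0.4],[0,0,0.1,0,0.4],[0,0,0,0,0.4]]])

```text
clock: 10.3
position: [567.5, 215.2, 61.6]
ee_rot: [0.004, 1.0, 0.006, -0.005]
contact_force: [-0.4, 0.4, -1.0]
gripper_width: 59.7
```

```bash
python3 -c "
from h import *
to(566.5,214.2,62)"
```

```text
t 10.3 pos [567.5 215.2  61.6] w 59.7 F [-0.4  0.4 -1. ] j6 -2.19
tool cm [ 0.1  -0.1  -0.04] turn to jaw||y -0.007 tilt [-0.01   0.011]
```

Press gently until it makes contact.

Request:
send_rows(steps=[[[0,0,0.15,0,0.4],[0,0,0.1,0,0.4],[0,0,0,0,0.4]]])

```text
clock: 10.55
position: [568.3, 215.3, 61.6]
ee_rot: [0.003, 1.0, 0.006, -0.004]
contact_force: [-0.2, 0.6, -0.9]
gripper_width: 59.6
```

```bash
python3 -c "
from h import *
to(566.5,214.2,62)"
```

```text
t 10.55 pos [568.3 215.3  61.6] w 59.6 F [-0.2  0.6 -0.9] j6 -2.19
tool cm [ 0.18 -0.11 -0.04] turn to jaw||y -0.006 tilt [-0.008  0.011]
```

Request:
send_rows(steps=[[[0.1,-0.1,0.4,0,0.4],[0,0,0.3,0,0.4]]])

```text
clock: 10.72
position: [569.5, 215.3, 61.2]
ee_rot: [0.002, 1.0, 0.006, -0.001]
contact_force: [-7.5, -1.8, 14.9]
gripper_width: 59.8
```

```bash
python3 -c "
from h import *
to(566.5,214.2,62)"
```

```text
t 10.72 pos [569.5 215.3  61.2] w 59.8 F [-7.5 -1.8 14.9] j6 -2.19
tool cm [ 0.3  -0.11 -0.08] turn to jaw||y -0.003 tilt [-0.002  0.012]
```

Contact at 15 N, at the expected height. I'll release and rise clear.

Request:
send_rows(steps=[[[0.2,0,-0.1,0,0.4],[0,0,0,0,1],[0,0,0,0,1],[0,0,0,0,1],[0,0,0,0,1],[0,0,-1,0,1],[0,0,-2,0,1],[0,0,-3,0,1],[0,0,-3,0,1],[0,0,-2,0,1]]])

```text
clock: 11.55
position: [564.7, 211.8, 170.9]
ee_rot: [0.002, 1.0, 0.002, -0.007]
contact_force: [-0.1, -0.7, 0.3]
gripper_width: 85.5
```

```bash
python3 - <<'E'
from h import *
to(682.4,16.3,170)
im,d,K,M,s=cam("scene"); w=cloud(d,K,M);q=w.reshape(-1,3);q=q[np.hypot(q[:,0]-567,q[:,1]-214)<50]
for z in range(60,150,5):
    p=q[abs(q[:,2]-z)<2.5]
    if len(p)>10: print(z,len(p),circ(p),p.min(0).round(),p.max(0).round())
cv2.imwrite("pics/s6.png",cv2.resize(im[150:330,290:490],(600,540),interpolation=cv2.INTER_CUBIC))
E
```

```text
t 11.55 pos [564.7 211.8 170.9] w 85.5 F [-0.1 -0.7  0.3] j6 -2.19
tool cm [-11.85 -19.5   -0.16] turn to jaw||y -0.004 tilt [-0.013  0.004]
60 46 (array([573. , 214.9]), 25.1) [548. 186.  58.] [597. 244.  62.]
65 49 (array([573.2, 214.4]), 25.1) [548. 183.  63.] [597. 245.  67.]
70 70 (array([573.2, 214.7]), 25.0) [548. 184.  68.] [597. 244.  72.]
75 64 (array([573. , 214.4]), 25.4) [546. 183.  73.] [597. 244.  77.]
80 73 (array([572.3, 214.4]), 25.5) [545. 184.  78.] [597. 243.  82.]
85 70 (array([572.1, 213.9]), 25.6) [545. 184.  83.] [598. 237.  87.]
90 151 (array([570.3, 215.4]), 27.2) [539. 185.  88.] [598. 246.  92.]
95 88 (array([568.8, 216.2]), 28.5) [538. 190.  93.] [598. 246.  97.]
100 79 (array([568.7, 215.6]), 28.9) [539. 186.  98.] [598. 244. 102.]
105 92 (array([568.7, 215.8]), 29.0) [539. 185. 103.] [598. 246. 107.]
110 89 (array([568.7, 215.9]), 29.0) [538. 187. 108.] [598. 246. 112.]
115 88 (array([568.8, 215.4]), 28.9) [539. 185. 113.] [598. 245. 117.]
120 87 (array([568.6, 216.1]), 28.8) [538. 189. 118.] [598. 247. 122.]
125 99 (array([568.8, 215.5]), 28.8) [538. 186. 123.] [598. 246. 127.]
130 231 (array([566.9, 215.7]), 28.8) [536. 185. 128.] [598. 246. 132.]
```

View pics/s6.png

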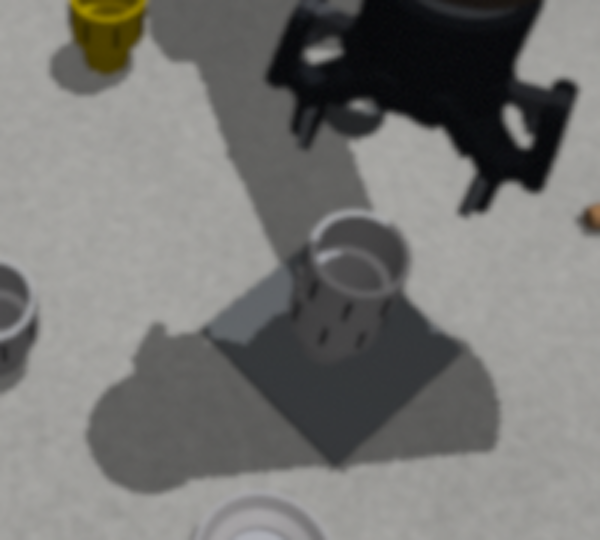

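The first cup is seated: rim at z 130, centre (567,216), upright. Next is cup B at (682,16).

Request:
send_rows(steps=[[[-1.3,-2.2,0,0,1],[-1.3,-2.2,0,0,1],[-1.3,-2.2,0,0,1],[-1.3,-2.2,0,0,1],[-1.3,-2.2,0,0,1],[-1.3,-2.2,0,0,1],[-1.3,-2.2,0,0,1],[-1.3,-2.2,0,0,1],[-1.3,-1.9,0,0,1],[0,0,0,0,1]]])

```text
clock: 12.43
position: [691.3, 10.9, 181.0]
ee_rot: [-0.001, 1.0, 0.006, 0.002]
contact_force: [0.2, 0.5, -0.2]
gripper_width: 84.9
```

```bash
python3 - <<'E'
from h import *
to(682.4,16.3,70)
im,d,K,M,s=cam("wrist"); w=cloud(d,K,M);q=w.reshape(-1,3)
p=q[(np.hypot(q[:,0]-682,q[:,1]-16)<45)&(abs(q[:,2]-80)<4)]
print(len(p),circ(p) if len(p)>20 else "")
p=q[(abs(q[:,0]-682)<50)&(abs(q[:,1]-16)<70)&(q[:,2]>15)&(q[:,2]<150)&(np.hypot(q[:,0]-682,q[:,1]-16)>38)]
print("clutter",len(p),p[::max(1,len(p)//6)].round())
E
```

```text
t 12.43 pos [691.3  10.9 181. ] w 84.9 F [ 0.2  0.5 -0.2] j6 -1.81
tool cm [ 0.95  0.4  11.11] turn to jaw||y 0.002 tilt [0.005 0.012]
1003 (array([682.4,  16.1]), 28.7)
clutter 0 []
```

Request:
send_rows(steps=[[[0.9,0.5,1,0,1],[0,0,2,0,1],[0,0,2,0,1],[0,0,2,0,1],[0,0,2,0,1],[0,0,1.5,0,1],[0,0,0,0,1],[0,0,0,0,1]]])

```text
clock: 13.15
position: [680.3, 24.0, 75.6]
ee_rot: [-0.003, 1.0, 0.007, 0.004]
contact_force: [0.3, -0.1, 1.7]
gripper_width: 85.3
```

```bash
python3 -c "
from h import *
to(682.4,16.3,12)"
```

```text
t 13.15 pos [680.3  24.   75.6] w 85.3 F [ 0.3 -0.1  1.7] j6 -1.82
tool cm [-0.16 -0.87  6.35] turn to jaw||y 0.007 tilt [0.008 0.015]
```

Request:
send_rows(steps=[[[-0.2,-0.8,0,0,1],[0,0,0,0,1],[0,0,1,0,1],[0,0,1,0,1],[0,0,0,0,1]]])

```text
clock: 13.57
position: [685.3, 17.1, 59.5]
ee_rot: [-0.004, 1.0, 0.008, 0.008]
contact_force: [-0.1, -0.0, 0.1]
gripper_width: 85.2
```

```bash
python3 -c "
from h import *
to(682.4,16.3,12)"
```

```text
t 13.57 pos [685.3  17.1  59.5] w 85.2 F [-0.1 -0.   0.1] j6 -1.81
tool cm [ 0.37 -0.16  4.75] turn to jaw||y 0.008 tilt [0.017 0.016]
```

Request:
send_rows(steps=[[[0.3,-0.1,1,0,1],[0,0,1,0,1],[0,0,1,0,1],[0,0,0.7,0,1],[0,0,0,0,1]]])

```text
clock: 13.98
position: [682.0, 16.3, 17.9]
ee_rot: [-0.004, 1.0, 0.008, 0.008]
contact_force: [-0.7, 0.3, 0.1]
gripper_width: 85.4
```

```bash
python3 -c "
from h import *
to(682.4,16.3,12)"
```

```text
t 13.98 pos [682.   16.3  17.9] w 85.4 F [-0.7  0.3  0.1] j6 -1.81
tool cm [-0.03 -0.01  0.59] turn to jaw||y 0.008 tilt [0.015 0.016]
```

Request:
send_rows(steps=[[[0,0,0.5,0,1],[0,0,0,0,1],[0,0,0,0,0.4],[0,0,0,0,0.4],[0,0,0,0,0.4],[0,0,0,0,0.4],[0,0,0,0,0.4],[0,0,0,0,0.4],[0,0,-0.5,0,0.4],[0,0,-1.5,0,0.4]]])

```text
clock: 14.82
position: [680.2, 16.0, 30.1]
ee_rot: [-0.004, 1.0, 0.008, 0.005]
contact_force: [0.5, -0.3, -1.7]
gripper_width: 60.9
```

```bash
python3 -c "
from h import *
to(566.9,215.5,190)"
```

```text
t 14.82 pos [680.2  16.   30.1] w 60.9 F [ 0.5 -0.3 -1.7] j6 -1.81
tool cm [ 11.02  20.27 -15.8 ] turn to jaw||y 0.008 tilt [0.01  0.015]
```

Request:
send_rows(steps=[[[0,0,-2.2,0,0.4],[0,0,-2.2,0,0.4],[0,0,-2.2,0,0.4],[0,0,-2.2,0,0.4],[0,0,-2.2,0,0.4],[0,0,-2.2,0,0.4],[0,0,-2,0,0.4],[0,0,-1,0,0.4],[0,0,0,0,0.4]]])

```text
clock: 15.57
position: [677.7, 12.8, 204.0]
ee_rot: [-0.004, 1.0, 0.008, 0.006]
contact_force: [0.6, -0.1, -0.7]
gripper_width: 60.8
```

```bash
python3 -c "
from h import *
to(566.9,215.5,185)"
```

```text
t 15.57 pos [677.7  12.8 204. ] w 60.8 F [ 0.6 -0.1 -0.7] j6 -1.81
tool cm [10.96 20.32  2.07] turn to jaw||y 0.007 tilt [0.012 0.015]
```

Request:
send_rows(steps=[[[1.2,2.2,0,0,0.4],[1.2,2.2,0,0,0.4],[1.2,2.2,0,0,0.4],[1.2,2.2,0,0,0.4],[1.2,2.2,0,0,0.4],[1.2,2.2,0,0,0.4],[1.2,2.2,0,0,0.4],[1.2,2.2,0,0,0.4],[1.2,2.2,0,0,0.4],[0,0,0,0,0.4]]])

```text
clock: 16.4
position: [558.3, 214.9, 192.6]
ee_rot: [0.0, 1.0, 0.005, -0.003]
contact_force: [-1.2, -1.4, 0.6]
gripper_width: 61.2
```

```bash
python3 -c "
from h import *
chk(566.9,215.5,160,range(160,260,8),130)"
```

```text
t 16.4 pos [558.3 214.9 192.6] w 61.2 F [-1.2 -1.4  0.6] j6 -2.2
tool cm [-0.88  0.03  3.25] turn to jaw||y -0.001 tilt [-0.007  0.01 ]
scene 176 (array([557.3, 214.3]), 20.0) 19
scene 184 (array([558.8, 214.6]), 19.7) 37
scene 192 (array([559.4, 214.7]), 20.5) 47
scene 200 (array([560.4, 214.8]), 20.9) 58
scene 208 (array([556.3, 214.8]), 17.7) 59
scene 216 (array([563.2, 215. ]), 26.9) 234
scene 224 (array([561.5, 214.9]), 28.8) 204
scene 232 (array([562.1, 214.9]), 30.3) 270
scene 240 (array([562.2, 215.2]), 30.8) 284
scene 248 (array([562.3, 215.2]), 30.7) 294
scene 256 (array([560.7, 215. ]), 30.3) 301
rim 204 (array([567.1, 215.7]), 28.7)
wrist 176 (array([569.6, 214.1]), 6.0) 195
wrist 184 (array([563.8, 213.9]), 12.4) 448
wrist 192 (array([560. , 213.7]), 17.3) 517
wrist 200 (array([559.9, 213.7]), 18.7) 694
wrist 208 (array([560. , 213.7]), 19.9) 869
wrist 216 (array([556.8, 213.7]), 26.2) 2784
wrist 224 (array([557.7, 213.7]), 28.8) 1852
wrist 232 (array([556.8, 213.6]), 30.2) 2589
wrist 240 (array([556.7, 213.8]), 30.5) 3140
wrist 248 (array([557. , 213.7]), 30.5) 3723
wrist 256 (array([559.7, 213.7]), 29.6) 5357
rim 582 (array([566.5, 215.9]), 28.5)
```

Request:
send_rows(steps=[[[-0.7,0.1,0,0,0.4],[0,0,0,0,0.4],[0,0,1.0,0,0.4],[0,0,1.0,0,0.4],[0,0,0.7,0,0.4],[0,0,0,0,0.4]]])

```text
clock: 17.0
position: [568.0, 209.6, 160.1]
ee_rot: [0.005, 1.0, 0.004, -0.005]
contact_force: [-0.1, 0.3, -0.8]
gripper_width: 61.1
```

```bash
python3 -c "
from h import *
chk(566.9,215.5,104,(152,160,192),130)"
```

```text
t 17.0 pos [568.  209.6 160.1] w 61.1 F [-0.1  0.3 -0.8] j6 -2.19
tool cm [0.05 0.54 5.61] turn to jaw||y -0.009 tilt [-0.01   0.007]
scene 152 (array([569.2, 209.5]), 19.1) 32
scene 160 (array([569.8, 209.6]), 19.9) 46
scene 192 (array([571.3, 209.6]), 28.9) 191
rim 158 (array([567. , 215.8]), 28.8)
wrist 152 (array([575.4, 209.8]), 10.5) 486
wrist 160 (array([569.3, 209.7]), 17.4) 518
wrist 192 (array([567.3, 209.7]), 28.7) 1821
rim 837 (array([566.6, 215.9]), 28.7)
```

Request:
send_rows(steps=[[[0.25,0.6,0,0,0.4],[0,0,0,0,0.4],[0,0,0.6,0,0.4],[0,0,0.2,0,0.4],[0,0,0,0,0.4]]])

```text
clock: 17.52
position: [566.9, 217.6, 154.9]
ee_rot: [0.004, 1.0, 0.005, -0.002]
contact_force: [-0.1, 0.6, -1.0]
gripper_width: 61.0
```

```bash
python3 -c "
from h import *
chk(566.9,215.5,104,(144,152,160,184),130)"
```

```text
t 17.52 pos [566.9 217.6 154.9] w 61.0 F [-0.1  0.6 -1. ] j6 -2.2
tool cm [-0.03 -0.26  5.08] turn to jaw||y -0.008 tilt [-0.004  0.01 ]
scene 144 (array([567. , 217.2]), 19.5) 36
scene 152 (array([569. , 217.3]), 19.3) 35
scene 160 (array([569. , 217.4]), 20.4) 61
scene 184 (array([570.6, 217.7]), 28.0) 245
rim 155 (array([567.1, 215.6]), 28.7)
wrist 144 (array([576.1, 217.7]), 8.3) 495
wrist 152 (array([567.9, 217.5]), 17.1) 470
wrist 160 (array([568. , 217.6]), 18.2) 633
wrist 184 (array([565.6, 217.7]), 27.9) 2293
rim 814 (array([566.5, 215.9]), 28.6)
```

Offset is about 1.5 mm in x and 2 mm in y. I'll correct it and enter.

Request:
send_rows(steps=[[[0.15,-0.2,0.6,0,0.4],[0,0,0.7,0,0.4],[0,0,0.7,0,0.4],[0,0,0.4,0,0.4],[0,0,0,0,0.4]]])

```text
clock: 18.03
position: [565.0, 215.4, 128.7]
ee_rot: [0.004, 1.0, 0.005, -0.002]
contact_force: [0.1, 1.1, -0.2]
gripper_width: 61.1
```

```bash
python3 -c "
from h import *
chk(566.9,215.5,104,(136,144,152,160,168),128)"
```

```text
t 18.03 pos [565.  215.4 128.7] w 61.1 F [ 0.1  1.1 -0.2] j6 -2.2
tool cm [-0.2  -0.01  2.47] turn to jaw||y -0.008 tilt [-0.004  0.01 ]
scene 136 (array([567.1, 215.3]), 20.5) 56
scene 144 (array([564.1, 214.9]), 18.6) 56
scene 152 (array([569.9, 215.2]), 26.8) 208
scene 160 (array([568.2, 215.3]), 28.7) 163
scene 168 (array([568.5, 214.9]), 30.4) 211
rim 164 (array([569.9, 216. ]), 25.8)
wrist 136 (array([566.2, 215.4]), 18.6) 670
wrist 144 (array([566.3, 215.4]), 19.8) 866
wrist 152 (array([563. , 215.4]), 26.0) 2714
wrist 160 (array([564. , 215.3]), 28.7) 1808
wrist 168 (array([563.1, 215.4]), 30.1) 2557
rim 1195 (array([559.4, 216. ]), 23.2)
```

Request:
send_rows(steps=[[[-0.02,0,0.6,0,0.4],[0,0,0.6,0,0.4],[0,0,0.5,0,0.4],[0,0,0.3,0,0.4],[0,0,0,0,0.4]]])

```text
clock: 18.55
position: [566.3, 216.1, 108.2]
ee_rot: [0.004, 1.0, 0.006, -0.001]
contact_force: [0.2, 0.5, 0.0]
gripper_width: 60.9
```

```bash
python3 -c "
from h import *
to(566.9,215.5,104)"
```

```text
t 18.55 pos [566.3 216.1 108.2] w 60.9 F [0.2 0.5 0. ] j6 -2.2
tool cm [-0.06 -0.07  0.42] turn to jaw||y -0.008 tilt [-0.002  0.012]
```

Request:
send_rows(steps=[[[0,0,0.2,0,0.4],[0,0,0.2,0,0.4],[0,0,0.2,0,0.4],[0,0,0.2,0,0.4]]])

```text
clock: 18.88
position: [569.2, 216.7, 103.9]
ee_rot: [0.003, 1.0, 0.006, 0.003]
contact_force: [-2.5, -0.7, 9.7]
gripper_width: 60.8
```

```bash
python3 -c "
from h import *
to(566.9,215.5,104)"
```

```text
t 18.88 pos [569.2 216.7 103.9] w 60.8 F [-2.5 -0.7  9.7] j6 -2.2
tool cm [ 0.23 -0.13 -0.02] turn to jaw||y -0.005 tilt [0.005 0.012]
```

Contact at 10 N, at the expected height. I'll centre, release and rise.

Request:
send_rows(steps=[[[0.2,-0.1,0.1,0,0.4],[0,0,-0.05,0,0.4],[0,0,0,0,1],[0,0,0,0,1],[0,0,0,0,1],[0,0,0,0,1],[0,0,-1,0,1],[0,0,-2,0,1],[0,0,-3,0,1],[0,0,-3,0,1]]])

```text
clock: 19.72
position: [563.2, 212.7, 190.6]
ee_rot: [0.003, 1.0, 0.002, -0.004]
contact_force: [0.8, 0.4, 0.8]
gripper_width: 85.3
```

Request:
send_rows(steps=[[[0,0,-2.5,0,1],[2,-2,-1,0,1],[2,-3,0,0,1],[2,-3,0,0,1],[2,-3,0,0,1],[2,-3,0,0,1],[0,-3,0,0,1],[0,0,0,0,1]]])

```text
clock: 20.38
position: [463.2, 40.1, 239.8]
ee_rot: [-0.0, 1.0, 0.007, 0.008]
contact_force: [1.1, -0.0, 0.1]
gripper_width: 85.5
```

```bash
python3 - <<'E'
from h import *
to(566.9,215.5,104)
a=[]
for n,(x,y) in (("scene",(403,240)),("top",(203,223))):
    im,d,K,M,s=cam(n); w=cloud(d,K,M);q=w.reshape(-1,3);o=q[np.hypot(q[:,0]-509,q[:,1]+270)<45];q=q[np.hypot(q[:,0]-567,q[:,1]-215)<50]
    for z in (45,65,80,88,100,115,130,145,160,172):
        p=q[abs(q[:,2]-z)<3]
        if len(p)>10: print(n,z,len(p),circ(p),p.min(0).round()[:2],p.max(0).round()[:2])
    print("zmax",np.percentile(q[q[:,2]>100][:,2],98)); o=o[abs(o[:,2]-80)<5]; print("pot",circ(o) if len(o)>20 else len(o))
    a.append(cv2.resize(im[y-80:y+80,x-80:x+80],(400,400),interpolation=cv2.INTER_CUBIC))
cv2.imwrite("pics/fin.png",np.hstack(a))
E
```

```text
t 20.38 pos [463.2  40.1 239.8] w 85.5 F [ 1.1 -0.   0.1] j6 -2.0
tool cm [-10.17  17.36  13.97] turn to jaw||y 0.0 tilt [0.015 0.013]
scene 45 18 (array([565.1, 213.9]), 31.1) [581. 191.] [596. 240.]
scene 65 42 (array([566.1, 213.9]), 30.7) [568. 183.] [598. 245.]
scene 80 50 (array([566.8, 214.3]), 30.0) [572. 188.] [599. 244.]
scene 88 57 (array([565.6, 215.4]), 31.2) [568. 184.] [598. 246.]
scene 100 52 (array([569.5, 215.7]), 28.2) [550. 186.] [598. 246.]
scene 115 85 (array([574.1, 215.2]), 24.8) [548. 185.] [598. 246.]
scene 130 105 (array([572.7, 216.6]), 26.3) [541. 191.] [599. 246.]
scene 145 122 (array([570.6, 216.2]), 28.9) [540. 185.] [600. 247.]
scene 160 134 (array([570.6, 216.1]), 28.9) [541. 184.] [601. 248.]
scene 172 260 (array([569.1, 216. ]), 28.8) [537. 186.] [600. 246.]
zmax 172.88051077005656
pot (array([ 509.1, -269.4]), 29.0)Traceback (most recent call last):
  File "<stdin>", line 9, in <module>
    return _quantile_unchecked(
        a, q, axis, out, overwrite_input, method, keepdims, weights)
    return _ureduce(a,
                    func=_quantile_ureduce_func,
    ...<5 lines>...
                    overwrite_input=overwrite_input,
                    method=method)
    r = func(a, **kwargs)
    result = _quantile(arr,
                       quantiles=q,
    ...<2 lines>...
                       out=out,
                       weights=wgt)
    slices_having_nans = np.isnan(arr[-1, ...])
                                  ~~~^^^^^^^^^
IndexError: index -1 is out of bounds for axis 0 with size 0
```

```bash
python3 - <<'E'
from h import *
im,d,K,M,s=cam("scene"); q=cloud(d,K,M).reshape(-1,3)
q=q[(np.hypot(q[:,0]-568,q[:,1]-216)<40)&(q[:,2]>168)]
A=np.c_[q[:,:2]-[568,216],np.ones(len(q))]
print("slope,z",np.linalg.lstsq(A,q[:,2],rcond=None)[0].round(3),circ(q))
cv2.imwrite("pics/fin.png",cv2.resize(im[130:330,290:490],(600,600),interpolation=cv2.INTER_CUBIC))
E
```

```text
slope,z [5.00000e-03 0.00000e+00 1.71229e+02] (array([569.2, 216. ]), 28.7)
```

View pics/fin.png

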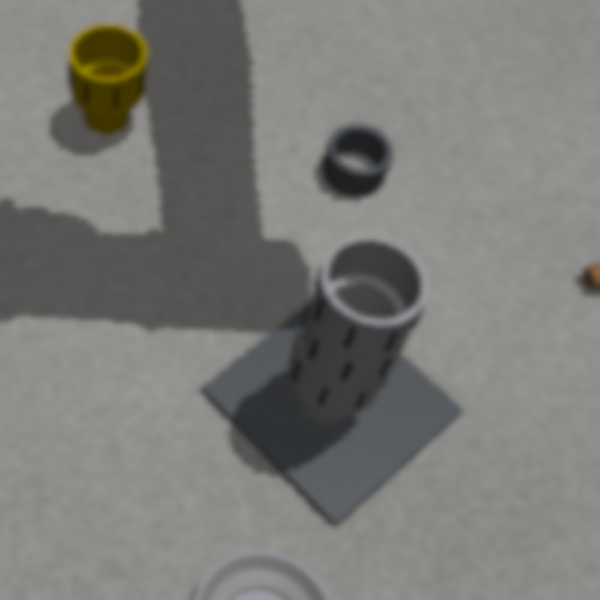

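The three cups stand as one upright, closed stack on the tray. The top rim is level at z≈172, the robot is clear, and the pot hasn't moved. I'm handing the job in.

```bash
python3 -c "
from h import *
print(job.job_done())"
```

```text
the job is handed in; nothing more can be done
None
```

Both stepped cups are nested in the cup on the grey tray as one upright stack, and I handed the job in at about 20 s on the robot's clock.

**Final checks**
- **First cup:** its rim measured z≈130, as expected when fully seated.
- **Second cup:** its rim measured z≈171–172 (expected 172), level to 0.005.
- **Alignment:** the stack centres step from about (567, 214) to (567, 216) to (569, 216) from bottom to top, within the 2 mm side play. The base cup stayed in place within measurement accuracy.
- **Pot and forces:** the pot stayed at (509, -269). The highest force in the readings I took was about 17 N in total (15 N vertical), when the first cup seated.

**What failed or disagreed**
- **First grasp closed on nothing:** both cameras showed the real fingertips about 37 mm above the reported tool point. I corrected for that from then on, and the cup was not disturbed.
- **Sideways drift:** the tool drifted several millimetres sideways on the way down, so I re-centred before each insertion.
- **Top-camera check:** my last check with the top camera stopped with a script error, so the final figures come from the scene camera only.

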